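# Assemble the two axles of a belt-drive trainer

## Robot

A 6-joint arm with a two-finger parallel gripper is mounted at the origin on the work surface. World frame = base frame: x ahead of the robot, y to its left, z up, the work surface at z = 0. Lengths are in m, angles in rad, forces in N, time in s.
With the tool pointing down it reaches from about 0.2 to 0.875 m from the base axis. Payload 3.4 kg.
Tool frame: the origin (TCP) lies between the finger pads; the fingertips stand 25 mm ahead of it and the grasp point (between the pads) lies 6 mm ahead of it (r.nose_length is the z of the fingertips in the tool frame, in m); z points along the fingers, x is the direction in which the jaws open and shut, and the axes are right-handed (so a half turn about z gives the same grasp; the last joint's range is limited). The gripper opens to 94 mm and grips with 3 to 60 N. Pads are 16 mm wide; open, the fingers measure 119 mm over their backs; the gripper's body (75 mm by 177 mm) begins 78 mm behind the grasp point.
Start: joints at [1.208, 0.276, 1.505, -0, 1.361, -0.121], TCP at [0.138, 0.558, 0.203] pointing down, gripper open.
Joint ranges: [-2.89, 2.89], [-0.75, 2.08], [0.22, 2.7], [-1.18, 4.32], [0.11, 2.71], [-2.7, 2.7]. Speed limits (rad/s): [2.57, 2.57, 3.14, 3.14, 3.14, 3.14].

## Interface

Orientations are given as a unit quaternion [w, x, y, z].
In Python, from plant import r, gripper_to, inverse_kinematics, vision, models, telemetry gives the robot as it stands. Calls block until the motion is done:
- r.move_to(position, orientation): joint-space move of the TCP to a pose.
- r.move_l(position, rot=None, vel=0.15, guard=None): straight line of the TCP; rot=None keeps the orientation; vel is the mean speed in m/s. With guard (N) it stops when the force on the tool has changed by that much, and returns True; else False.
- r.movej(angles): joint-space move.
- gripper_to(opening, f_grip=None): finger opening in m; f_grip is the grip in N (None keeps the last); returns when the fingers have stopped.
- r.hold(seconds).
- inverse_kinematics(position, orientation): joint angles nearest the present ones, or None.
- vision.snapshot(name): name is "scene" or "top"; returns the picture (384x512x3 uint8, red, green, blue); there is no depth.
- vision.get_calibration(name): a dict with "fx", "fy", "cx", "cy" (pixels), "position" and "orientation" of the camera in the world. Camera axes: x right, y down, z forward; pixel columns grow to the right and rows downward; lengths in m; the calibration is good to about 2 mm. A picture is of the moment at which its call begins. get_calibration takes no time and is no camera call.
A pose or a line that the arm cannot do raises r.PlanningError and nothing moves.
- r.sign_off(): hands the job in, once; it reports no verdict.
Trained networks look in the newest picture that a camera, given by its name, has taken for a name from the list of things; names that differ only in an ending like _2 or _b are one class to them, and where a whole thing is asked for, a point or a joint stands for the part that bears it (a point fixed in the world has none). Each returns a list of dicts, best first, with "score" (0 to 1); they miss things now and then, are a little off and sometimes report something else, mostly with a low value. They report only what shows in the picture. A call takes as long as a camera call. They do not tell look-alikes from the thing itself.
- models.boxes_of(thing, camera): "at" ([x, y, z] in m, in world coordinates, good to about 4 mm: the middle of the surface that is visible of it).
- models.regions_of(thing, camera): "pixels" (384x512 bool, what is visible of it).
- models.mark_of(thing, camera): "at" ([x, y, z] in m, in world coordinates, good to about 4 mm: a listed point, or the origin of a listed thing).
Readings, each from a call of its own:
- telemetry.current_t(): time.
- telemetry.current_joints(): joint angles.
- telemetry.current_dq(): joint speeds.
- telemetry.current_joint_efforts(): joint torques, N m.
- telemetry.current_ee_pos(): TCP position.
- telemetry.current_tool_rot(): TCP orientation.
- telemetry.current_wrist_force(): force on the tool from outside, world axes, zero at the start.
- telemetry.current_torque(): the same for the moment, N m.
- telemetry.current_opening(): finger opening in m.
Only numpy, scipy, OpenCV 4.12 (cv2) and the standard library are available. Lean on these libraries where they do the work, as an engineer would, in place of code of your own. Each camera call takes 0.05 s, during which the arm holds its last target. There are 200 camera calls.

## Task

Build up the two axles standing on the bench. On the tall axle with the square foot thread, from the bottom up, the narrow spacer sleeve, then the grooved belt pulley, then the hexagonal nut; on the short axle with the round foot put the toothed gear first and the plain flat collar on top of it. Lower every part on without dropping it, so that each sits flat and fully down on what is below, and let go of everything.

Things in the scene. Friction and masses are not known exactly. Their poses are not given: they have to be found in the camera images.
- tall_stand: fixed stand: grey square foot plate 90 x 90 x 12 mm with an upright steel axle in its middle, 14 mm in diameter, rising 50 mm above the plate (its top is 62 mm above the bench; the last 6 mm taper to 7 mm). Origin: centre of the foot's underside, on the axle's line, at bench height; z up along the axle
- short_stand: fixed stand: grey round foot 90 mm in diameter, 12 mm thick, with an upright steel axle in its middle, 14 mm in diameter, rising 34 mm above the foot (its top is 46 mm above the bench; the last 6 mm taper to 7 mm). Origin: centre of the foot's underside, on the axle's line, at bench height; z up along the axle
- sleeve: spacer sleeve: plain steel tube, the narrowest and tallest part, outside diameter 34 mm, 26 mm tall, about 120 g, through bore 20 mm; lies flat on the bench at the start. Origin: centre of its underside, z up along the bore
- pulley: belt pulley: the largest part, aluminium disc 62 mm in diameter and 16 mm thick with a V-groove round its rim (grip it across its rim), both faces alike, about 130 g, through bore 20 mm; lies flat on the bench at the start. Origin: centre of its underside, z up along the bore
- nut: large hexagonal steel nut: 42 mm across the flats (48.5 mm across the corners), 16 mm tall, no thread, about 140 g, hexagonal through bore 20 mm across its flats; lies flat on the bench at the start. Origin: centre of its underside, z up along the bore; its own x axis is square to a pair of flats, the other pairs lie at 60 and 120 degrees from it
- gear: spur gear: steel disc with 20 teeth, 56 mm over the teeth, 16 mm thick (grip it across the teeth), both faces alike, about 220 g, through bore 20 mm; lies flat on the bench at the start. Origin: centre of its underside, z up along the bore
- collar: flat collar: plain smooth steel ring, outside diameter 50 mm, only 10 mm thick, about 120 g, through bore 20 mm; lies flat on the bench at the start. Origin: centre of its underside, z up along the bore
Things that resemble listed ones, but are neither listed nor needed, are in the scene too. Leave any pink or purple look-alike of the sleeve alone.

How it is judged:
At the end, for the whole second after the job is handed in: Undersides above the stands' origins: sleeve 12, pulley 38, nut 54 mm on the tall stand; gear 12, collar 28 mm on the short one; each within 4 mm, centred on the axle within 6 mm, level within 0.1 rad, released and at rest (below 0.02 m/s) (horizontal distance between each of sleeve, pulley, nut and tall_stand below 0.006 m and z of sleeve in the frame of tall_stand between 0.008 and 0.016 m and angle between each of sleeve, pulley, nut, gear, collar's own z axis and vertical below 0.1 rad and linear speed of each of sleeve, pulley, nut, gear, collar below 0.02 m/s and z of pulley in the frame of tall_stand between 0.034 and 0.042 m and z of nut in the frame of tall_stand between 0.05 and 0.058 m and horizontal distance between each of gear, collar and short_stand below 0.006 m and z of gear in the frame of short_stand between 0.008 and 0.016 m and z of collar in the frame of short_stand between 0.024 and 0.032 m); the robot touches nothing.
It fails at once if the sleeve is dropped or flung: it moves faster than 0.65 m/s (a free fall of about 20 mm) with no finger on it (linear speed of sleeve above 0.65 m/s and contact force between sleeve and the fingers below 0.05 N).
It fails at once if the pulley is dropped or flung: it moves faster than 0.65 m/s (a free fall of about 20 mm) with no finger on it (linear speed of pulley above 0.65 m/s and contact force between pulley and the fingers below 0.05 N).
It fails at once if the nut is dropped or flung: it moves faster than 0.65 m/s (a free fall of about 20 mm) with no finger on it (linear speed of nut above 0.65 m/s and contact force between nut and the fingers below 0.05 N).
It fails at once if the gear is dropped or flung: it moves faster than 0.65 m/s (a free fall of about 20 mm) with no finger on it (linear speed of gear above 0.65 m/s and contact force between gear and the fingers below 0.05 N).
It fails at once if the collar is dropped or flung: it moves faster than 0.65 m/s (a free fall of about 20 mm) with no finger on it (linear speed of collar above 0.65 m/s and contact force between collar and the fingers below 0.05 N).
It also fails if it takes over 115 s, if anything falls off the work surface, if the arm or the gripper's body presses on something with over 40 N, if the wrist force passes 120 N, or if a joint passes its speed limit or range.

## Working session

There is one attempt and no reset: what is moved stays moved. The work goes in short steps, each a Python script; the robot and the scene stay as the last script left them, time stands still between calls to the robot, and variables do not carry over. Pictures are saved under pics/ and viewed, about 12 in all and at most 16, crops included, and the job is handed in when it is done.

```bash
ls; mkdir -p pics; python3 - <<'E'
from plant import r, vision, models, telemetry
import cv2,numpy as np
for c in ("scene","top"):
    im=vision.snapshot(c); cv2.imwrite(f"pics/{c}0.png",im[:,:,::-1])
    k=vision.get_calibration(c); print(c,{a:np.round(b,3).tolist() for a,b in k.items()})
    for n in ["tall_stand","short_stand","sleeve","pulley","nut","gear","collar"]:
        print(n,[(np.round(d["at"],4).tolist(),round(d["score"],2)) for d in models.boxes_of(n,c)],"M",[(np.round(d["at"],4).tolist(),round(d["score"],2)) for d in models.mark_of(n,c)])
print(telemetry.current_t())
E
```

```text
pics
scene {'fx': 399.639, 'fy': 399.639, 'cx': 253.857, 'cy': 188.276, 'position': [1.104, -0.32, 0.669], 'orientation': [-0.346, 0.765, 0.493, -0.226]}
tall_stand [([0.6164, 0.1355, 0.0115], 0.58), ([0.3722, -0.2825, 0.0189], 0.21)] M [([0.6112, 0.1428, 0.0017], 0.76)]
short_stand [([0.6621, -0.1426, 0.0129], 0.87)] M [([0.6545, -0.1383, -0.0004], 0.76)]
sleeve [([0.3343, -0.3628, 0.0213], 0.77), ([0.2898, -0.2849, 0.0208], 0.77), ([0.4435, -0.2953, 0.0208], 0.69), ([0.3687, -0.2794, 0.0214], 0.63), ([0.356, -0.2028, 0.0165], 0.57)] M [([0.3246, -0.361, 0.0049], 0.71), ([0.3593, -0.2794, -0.0012], 0.68), ([0.4363, -0.2946, -0.0013], 0.59), ([0.3452, -0.2, -0.0083], 0.57), ([0.2803, -0.2832, 0.0016], 0.51)]
pulley [([0.38, 0.2981, 0.0156], 0.63)] M [([0.3673, 0.3064, -0.0019], 0.65)]
nut [([0.4634, 0.1502, 0.0123], 0.57)] M [([0.4583, 0.1556, -0.0027], 0.75)]
gear [([0.464, -0.1627, 0.0121], 0.64)] M [([0.4549, -0.1582, -0.0031], 0.72)]
collar [([0.4563, -0.0035, 0.0088], 0.78)] M []
top {'fx': 475.876, 'fy': 475.876, 'cx': 256.617, 'cy': 194.148, 'position': [0.346, -0.041, 1.311],
[... 224 characters left out ...]
([0.4326, -0.2993, 0.0254], 0.66), ([0.3457, -0.1966, 0.0266], 0.52), ([0.3177, -0.3638, 0.024], 0.51)] M [([0.434, -0.2996, 0.0001], 0.68), ([0.279, -0.2813, -0.0015], 0.68), ([0.3605, -0.2755, 0.0], 0.61), ([0.3177, -0.3673, -0.0028], 0.61), ([0.3469, -0.2003, 0.0022], 0.46)]
pulley [([0.3645, 0.3087, 0.0156], 0.97)] M [([0.3647, 0.3113, 0.0001], 0.89)]
nut [([0.3608, -0.2773, 0.0287], 0.61), ([0.4563, 0.1552, 0.0167], 0.59), ([0.4532, -0.0038, 0.0121], 0.51), ([0.4609, -0.1571, 0.0142], 0.49)] M [([0.4574, 0.1583, -0.0003], 0.62)]
gear [([0.4601, -0.1612, 0.0133], 0.57)] M [([0.4589, -0.1611, -0.003], 0.8)]
collar [([0.4526, -0.0025, 0.0122], 0.5)] M [([0.453, -0.0016, 0.0007], 0.71)]
1.5
```

View pics/scene0.png

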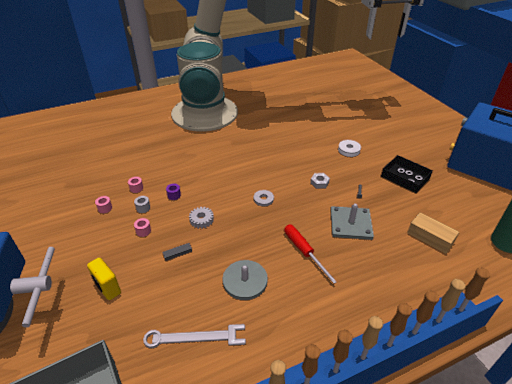

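View pics/top0.png

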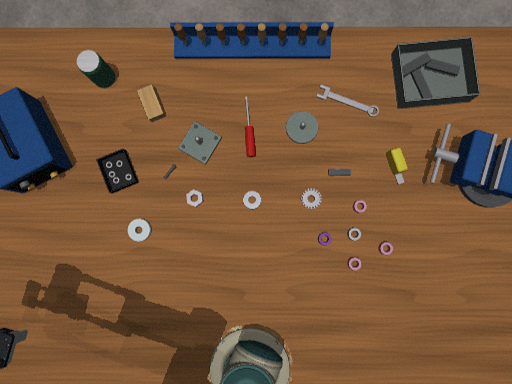

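Scene view: the steel sleeve is at (142,204), ringed by pink ones at (104,204), (135,184) and (142,227) and a purple one at (173,191). The gear is at (201,217), collar (263,198), nut (320,180), pulley (349,148), tall stand (351,220) and short stand (245,280). The top view agrees, with the real sleeve at (354,234).

Next I'll measure from silhouette centroids in both views and triangulate.

```bash
cat > h.py <<'E'
from plant import r, gripper_to, inverse_kinematics, vision, models, telemetry
import cv2, numpy as np
from scipy.spatial.transform import Rotation as R
def ray(c,uv):
    k=vision.get_calibration(c); q=k["orientation"]
    d=R.from_quat([q[1],q[2],q[3],q[0]]).apply([(uv[0]-k["cx"])/k["fx"],(uv[1]-k["cy"])/k["fy"],1])
    return np.array(k["position"]),d
def at_h(c,uv,h):
    p,d=ray(c,uv); return p+d*(h-p[2])/d[2]
def tri(uvs):
    A=np.zeros((3,3));b=np.zeros(3)
    for c,uv in uvs.items():
        p,d=ray(c,uv); d=d/np.linalg.norm(d); M=np.eye(3)-np.outer(d,d); A+=M;b+=M@p
    return np.linalg.solve(A,b)
def pix(c,P):
    p,_=ray(c,(0,0)); k=vision.get_calibration(c); q=k["orientation"]
    v=R.from_quat([q[1],q[2],q[3],q[0]]).inv().apply(np.array(P)-p)
    return np.array([k["fx"]*v[0]/v[2]+k["cx"],k["fy"]*v[1]/v[2]+k["cy"]])
def hull(mask):
    pts=np.argwhere(mask)[:,::-1].astype(np.int32)
    # sub-pixel centre of the convex hull of pixel squares
    sq=np.concatenate([pts*2+np.array(o) for o in((-1,-1),(1,-1),(-1,1),(1,1))]).astype(np.int32)
    hl=cv2.convexHull(sq); m=cv2.moments(hl)
    return np.array([m["m10"],m["m01"]])/m["m00"]/2, hl[:,0]/2
def seen(n,c,near,tol=25):
    """hull centre of the detection of n nearest to the world point near"""
    t=pix(c,near); best=None
    for d in models.regions_of(n,c):
        if d["pixels"].sum()<20: continue
        u,hl=hull(d["pixels"]); e=np.linalg.norm(u-t)
        if e<tol and (best is None or e<best[0]): best=(e,u,hl,d["score"])
    return best
def down(a):
    "tool down, jaw axis at angle a from world x"
    q=(R.from_euler('z',a)*R.from_euler('x',np.pi)).as_quat(); return np.array([q[3],q[0],q[1],q[2]])
E
python3 - <<'E'
from h import *
P=dict(tall_stand=(.61,.143,12),short_stand=(.656,-.139,12),sleeve=(.360,-.277,26),pulley=(.365,.310,16),nut=(.4575,.157,16),gear=(.459,-.160,16),collar=(.453,-.002,10))
im={c:vision.snapshot(c) for c in("scene","top")}
for n,(x,y,h) in P.items():
    uv={};s=""
    for c in im:
        b=seen(n,c,(x,y,h/2000),15)
        if b is None: s+=f" {c} none";continue
        uv[c]=b[1]; s+=f" {c} {np.round(b[1],1)} {np.round(at_h(c,b[1],h/2000)[:2],4)} sc{b[3]:.2f}"
        if n=="nut":
            hx=b[2]; print(c,hx.tolist())
    print(n,s,"tri",np.round(tri(uv),4) if len(uv)==2 else "")
def crop(c,uv,w):
    u,v=np.round(uv).astype(int); return cv2.resize(im[c][v-w:v+w,u-w:u+w],(380,380),interpolation=cv2.INTER_CUBIC)
o=np.hstack([crop("top",pix("top",(.4575,.157,.008)),14),crop("top",pix("top",(.61,.143,.012)),25)])
cv2.imwrite("pics/c1.png",o[:,:,::-1]); print(pix("top",(.4575,.157,.008)),pix("top",(.61,.143,.012)))
# radial profile of nut
g=im["top"].astype(int); print("q",telemetry.current_tool_rot(),down(0),telemetry.current_t())
E
```

```text
tall_stand  scene [350.9 222.6] [0.6126 0.1427] sc0.84 top [199.1 142.7] [0.6089 0.1449] sc0.94 tri [0.6097 0.1454 0.002 ]
short_stand  scene [244.6 279.8] [ 0.6567 -0.1417] sc0.94 top [301.5 127.4] [ 0.6526 -0.1401] sc0.79 tri [ 0.6537 -0.1405  0.0015]
sleeve  scene [141.1 203.7] [ 0.3574 -0.2823] sc0.49 top none tri 
pulley  scene [348.6 148.2] [0.3676 0.3038] sc0.73 top none tri 
nut  scene none top none tri 
gear  scene [200.5 217.3] [ 0.455  -0.1661] sc0.59 top [310.3 198.7] [ 0.4532 -0.1637] sc0.85 tri [ 0.4531 -0.1648  0.0058]
collar  scene [263.  197.7] [ 0.4515 -0.0039] sc0.66 top [251.8 200. ] [ 0.4494 -0.0029] sc0.56 tri [ 0.4495 -0.0029  0.003 ]
[193.72444046 196.6992805 ] [199.51385524 141.86082692]
q [-2.63179709e-05  7.87246775e-01  6.16638073e-01  2.82268541e-05] [6.123234e-17 1.000000e+00 0.000000e+00 0.000000e+00] 2.3
```

View pics/c1.png

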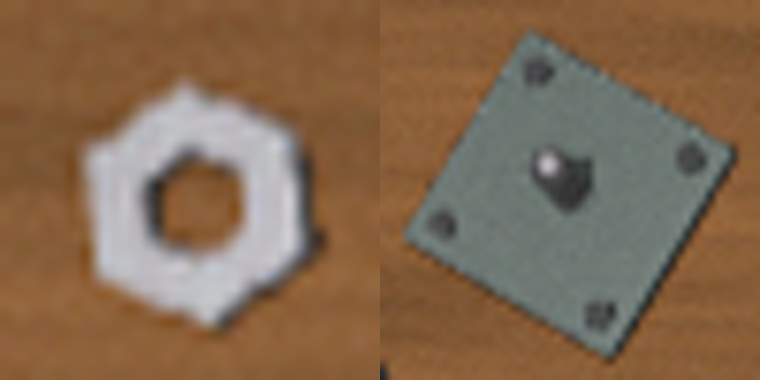

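The nut has a pair of flats whose normal lies nearly along the image's horizontal, tilted about 6° up to the right. The square plate's corners are clear. The network masks are coarse, so I'll segment grey against wood (low saturation) in upsampled crops.

```bash
cat >> h.py <<'E'
def seg(im,c,near,w=30,s=8,thr=0.26,ax=False):
    "hull centre of the unsaturated blob nearest to world point near (sub-pixel)"
    t=pix(c,near); u,v=np.round(t).astype(int); v0,u0=max(v-w,0),max(u-w,0)
    cr=cv2.resize(im[v0:v+w+1,u0:u+w+1],None,fx=s,fy=s,interpolation=cv2.INTER_CUBIC).astype(float)
    sat=(cr[...,0]-cr[...,2])/(cr.max(2)+1)
    n,lab,st,cen=cv2.connectedComponentsWithStats((sat<thr).astype(np.uint8))
    tt=(t-[u0,v0]+.5)*s-.5
    k=min((i for i in range(1,n) if st[i,4]>40*s*s*.5),key=lambda i:np.linalg.norm(cen[i]-tt))
    uv,hl=hull(lab==k); f=lambda p:(np.array(p)+.5)/s-.5+[u0,v0]
    return f(uv),f(hl),st[k,4]/s/s
E
python3 - <<'E'
from h import *
P=dict(tall_stand=(.61,.143,12),short_stand=(.656,-.139,12),sleeve=(.360,-.277,26),pulley=(.365,.310,16),nut=(.4575,.157,16),gear=(.459,-.160,16),collar=(.453,-.002,10))
im={c:vision.snapshot(c) for c in("scene","top")}
vis=[]
for n,(x,y,h) in P.items():
    uv={};s="";row=[]
    for c in im:
        u,hl,a=seg(im[c],c,(x,y,h/2000)); uv[c]=u
        s+=f" {c} {np.round(u,1)} {np.round(at_h(c,u,h/2000)[:2],4)} A{a:.0f}"
        a0=np.round(pix(c,(x,y,h/2000))).astype(int)-24
        cr=cv2.resize(im[c][a0[1]:a0[1]+48,a0[0]:a0[0]+48],(192,192),interpolation=cv2.INTER_CUBIC)
        cv2.polylines(cr,[np.int32((hl-a0+.5)*4)],True,(0,255,0)); row.append(cr)
        if n=="nut" and c=="top":
            W=np.array([at_h(c,p,.016)[:2] for p in hl]); 
            A=np.deg2rad(np.arange(0,180,1)); wd=np.array([np.ptp(W@[np.cos(t),np.sin(t)]) for t in A])
            sc=wd[:60]+wd[60:120]+wd[120:]; print("nut flats angle mod60",np.argmin(sc),sc.min()/3,sc.max()/3)
    print(n,s,"tri",np.round(tri(uv),4)); vis.append(np.vstack(row))
cv2.imwrite("pics/c2.png",np.vstack([np.hstack(vis[:4])])[:,:,::-1]);cv2.imwrite("pics/c3.png",np.hstack(vis[4:])[:,:,::-1])
E
```

```text
tall_stand  scene [351.3 221.7] [0.6106 0.1453] A1241 top [199.5 142.1] [0.6105 0.1438] A1035 tri [0.6107 0.1443 0.0065]
short_stand  scene [244.6 279.5] [ 0.6561 -0.1413] A1413 top [301.7 126.8] [ 0.6542 -0.1407] A808 tri [ 0.6547 -0.1408  0.004 ]
sleeve  scene [141.8 203.9] [ 0.3587 -0.2807] A213 top [353.9 233.6] [ 0.3586 -0.2806] A108 tri [ 0.3586 -0.2807  0.0129]
pulley  scene [349.  147.8] [0.3665 0.3062] A313 top [138.8 229.5] [0.3665 0.3065] A403 tri [0.3664 0.3064 0.0079]
nut flats angle mod60 37 0.045259238191235375 0.04967567680176676
nut  scene [319.6 180.2] [0.4546 0.1555] A231 top [194.2 197.6] [0.4549 0.1557] A185 tri [0.4548 0.1556 0.0082]
gear  scene [200.9 217.1] [ 0.4549 -0.1651] A399 top [310.8 198.2] [ 0.4546 -0.1649] A281 tri [ 0.4546 -0.165   0.0077]
collar  scene [263.3 197.5] [ 0.4512 -0.0031] A247 top [251.7 199.4] [ 0.451  -0.0028] A229 tri [ 0.451  -0.0029  0.0048]
```

View pics/c2.png

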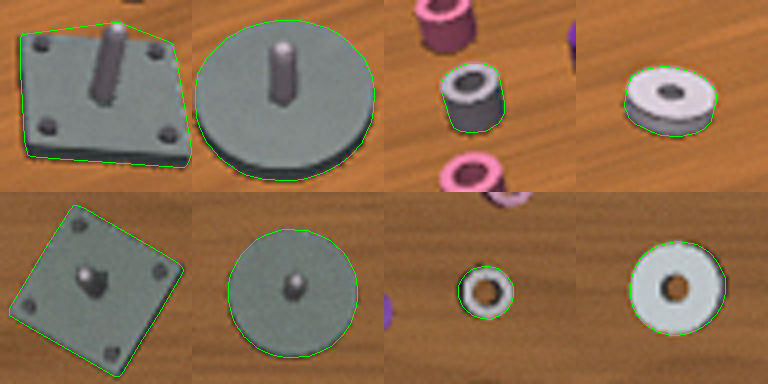

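View pics/c3.png

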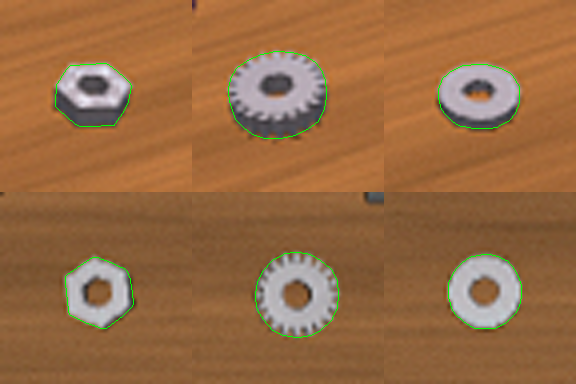

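Both views agree: the mid-heights come out at 12.9, 7.9, 8.2, 7.7 and 4.8 mm, as expected. The nut's flats are at 37° mod 60. Each pick will start with a squeeze across to centre the part, then the real grip. The sleeve goes first.

```bash
cat >> h.py <<'E'
STAND=dict(tall=np.array([.6107,.1440]),short=np.array([.6550,-.1410]))
def best(p,a):
    "jaw angle a or a half turn from it, whichever keeps the last joint nearest its middle"
    o=[(abs(q[5]),b) for b in (a-np.pi,a,a+np.pi) if (q:=inverse_kinematics(p,down(b))) is not None]
    return min(o)[1]
def pick(xy,width,a,cross=np.pi/2,z=.028,grip=30,extra=.022):
    x,y=xy; op=width+extra
    a=best([x,y,.08],a); b=min((a+cross,a-cross),key=lambda t:abs((q:=inverse_kinematics([x,y,.08],down(t))) is None and 9 or q[5]))
    gripper_to(op,10)
    r.move_to([x,y,.08],down(b)); r.move_l([x,y,z],vel=.12)
    gripper_to(.0,10); w1=telemetry.current_opening(); gripper_to(op)
    if z+.004<.045: r.move_l([x,y,.052],vel=.15)
    r.move_to([x,y,.052],down(a)); r.move_l([x,y,z],vel=.12)
    gripper_to(.0,grip); r.hold(.15)
    print("widths",round(w1,4),round(telemetry.current_opening(),4),"t",telemetry.current_t())
    r.move_l([x,y,.13],vel=.2); return a
def place(st,under,top,a,z=.028,extra=.02,off=(0,0)):
    "under: final underside height, top: highest point to clear"
    x,y=STAND[st]+off; za=top+z+.012
    r.move_to([x,y,max(za,.11)],down(a)); w=telemetry.current_opening()
    r.move_l([x,y,za],vel=.2); r.hold(.1)
    f0=np.array(telemetry.current_wrist_force())
    hit=r.move_l([x,y,under+z+.004],vel=.06,guard=8)
    f1=np.array(telemetry.current_wrist_force()); 
    print("in",hit,"z err",round(telemetry.current_ee_pos()[2]-under-z,4),"dF",np.round(f1-f0,1))
    if hit: return False
    hit=r.move_l([x,y,under+z-.003],vel=.02,guard=6)
    print("land",hit,"z err",round(telemetry.current_ee_pos()[2]-under-z,4),"dF",np.round(np.array(telemetry.current_wrist_force())-f0,1),"w",round(w,4),round(telemetry.current_opening(),4))
    return True
def release(w,extra=.018):
    gripper_to(w+extra,10); p=telemetry.current_ee_pos(); r.move_l([p[0],p[1],p[2]+.09],vel=.25); print("t",telemetry.current_t())
E
python3 - <<'E'
from h import *
a=pick((.3586,-.2806),.034,0); print(a)
if .03<telemetry.current_opening()<.038 and place("tall",.012,.062,a): release(.034)
c="scene";im=vision.snapshot(c);cv2.imwrite("pics/s1.png",im[:,:,::-1])
E
```

```text
widths 0.0008 0.0002 t 11.8667
0
```

View pics/s1.png

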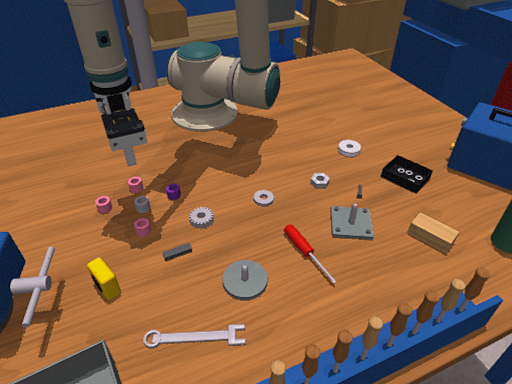

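The gripper closed on nothing. The sleeve is unmoved at (142,204) and the fingertips show at (130,162). I'll check the tool pose against the picture.

```bash
python3 - <<'E'
from h import *
p=np.array(telemetry.current_ee_pos());print(p,r.nose_length,telemetry.current_tool_rot())
q=telemetry.current_tool_rot();print(R.from_quat([q[1],q[2],q[3],q[0]]).as_matrix().round(3))
for dz in(0,-.025,-.05):print(dz,pix("scene",p+[0,0,dz]))
a=vision.snapshot("scene");b=vision.snapshot("top")
u,v=130,160
o=np.hstack([cv2.resize(a[100:240,70:210],(400,400),interpolation=2),cv2.resize(b[180:290,300:410],(400,400),interpolation=2)])
cv2.imwrite("pics/s2.png",o[:,:,::-1])
E
```

```text
[ 0.3577847  -0.27971913  0.12879642] 0.025 [-9.35639849e-04  9.99999188e-01  5.33301410e-06 -8.65342656e-04]
[[ 1.     0.    -0.002]
 [ 0.    -1.     0.002]
 [-0.002 -0.002 -1.   ]]
0 [132.28741742 165.2873423 ]
-0.025 [134.56214272 174.0943956 ]
-0.05 [136.75493138 182.58421486]
```

View pics/s2.png

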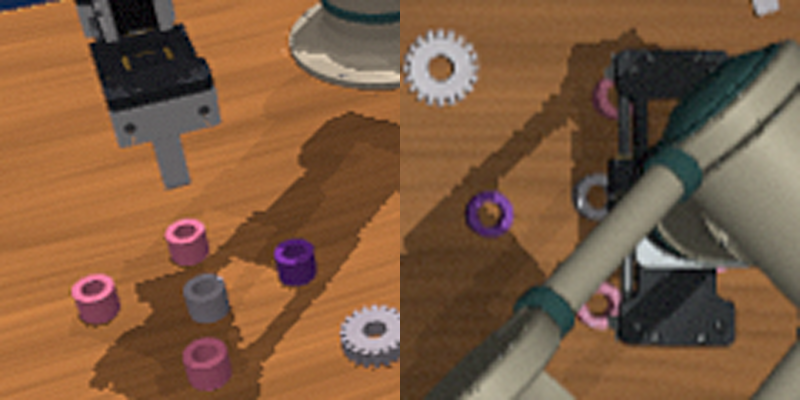

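In the scene picture the fingertips (131.6,165.5) sit where the TCP should project (132,165). The tips should project at (134.6,174), so they stand about 25 mm higher than stated. That explains the miss over a 26 mm sleeve. I'll settle it with a guarded touch on bare bench.

```bash
python3 - <<'E'
from h import *
r.move_to([.40,-.10,.06],down(0)); r.hold(.1); print(telemetry.current_ee_pos())
print(r.move_l([.40,-.10,.030],vel=.08,guard=6),telemetry.current_ee_pos())
print(r.move_l([.40,-.10,-.004],vel=.03,guard=5),telemetry.current_ee_pos(),telemetry.current_wrist_force())
p=telemetry.current_ee_pos(); r.move_l([.40,-.10,.06],vel=.2);print(telemetry.current_t())
E
```

```text
[ 0.40096706 -0.10156458  0.06051003]
False [ 0.40013194 -0.10053195  0.03009247]
True [ 0.39976074 -0.09989598 -0.00196747] [-0.957505   -0.5090968   4.68120273]
15.55
```

Contact came at TCP z ≈ -0.002, so the fingertips really are at the TCP and not 25 mm ahead. I'll use a grasp TCP height of 3 mm over the underside.

```bash
sed -i 's/z=\.028/z=.003/; s/+z-.003\]/+z-.006]/' h.py; sed -i 's/if z+.004<.045: //' h.py; grep -n "z=.0" h.py; python3 - <<'E'
from h import *
a=pick((.3586,-.2806),.034,0); print(a)
if .03<telemetry.current_opening()<.038 and place("tall",.012,.062,a): release(.034)
c="scene";im=vision.snapshot(c);cv2.imwrite("pics/s3.png",cv2.resize(im[120:300,60:440],None,fx=2,fy=2)[:,:,::-1])
E
```

```text
51:def pick(xy,width,a,cross=np.pi/2,z=.003,grip=30,extra=.022):
62:def place(st,under,top,a,z=.003,extra=.02,off=(0,0)):
widths 0.0341 0.0336 t 22.5
0
in False z err 0.0044 dF [0.5 0.2 0.2]
land True z err 0.0006 dF [0.2 0.9 5.4] w 0.0336 0.0337
t 27.9667
```

View pics/s3.png

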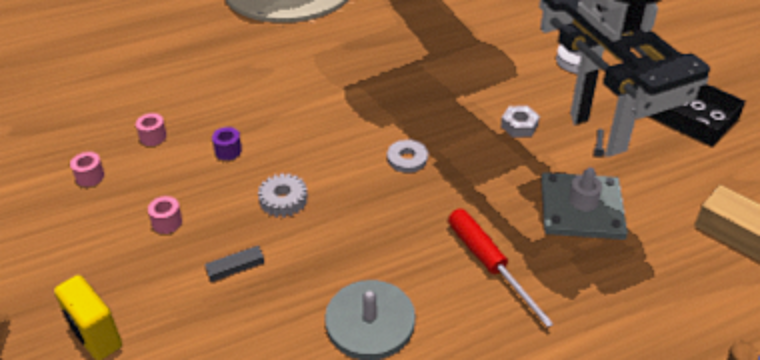

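The sleeve is seated on the tall axle (crop position (588,190)). It landed 0.6 mm from nominal with no side load. Pulley next, then the gear.

```bash
python3 - <<'E'
from h import *
a=pick((.3665,.3064),.062,0); print(a)
if .055<telemetry.current_opening()<.066 and place("tall",.038,.062,a):
    release(.062)
    a=pick((.4547,-.1650),.056,0); print(a)
    if .050<telemetry.current_opening()<.060 and place("short",.012,.046,a): release(.056)
c="scene";im=vision.snapshot(c);cv2.imwrite("pics/s4.png",cv2.resize(im[120:300,60:440],None,fx=2,fy=2)[:,:,::-1])
E
```

```text
widths 0.0609 0.0618 t 34.75
0
in False z err 0.0038 dF [-0.7  0.2  1.4]
land True z err 0.0006 dF [-0.8  0.3  5.5] w 0.062 0.0616
t 39.1167
widths 0.0564 0.0543 t 45.5917
0
in False z err 0.0041 dF [-2.   1.2  1.2]
land True z err 0.0005 dF [-0.6  1.1  7.2] w 0.0541 0.0542
t 49.9083
```

View pics/s4.png

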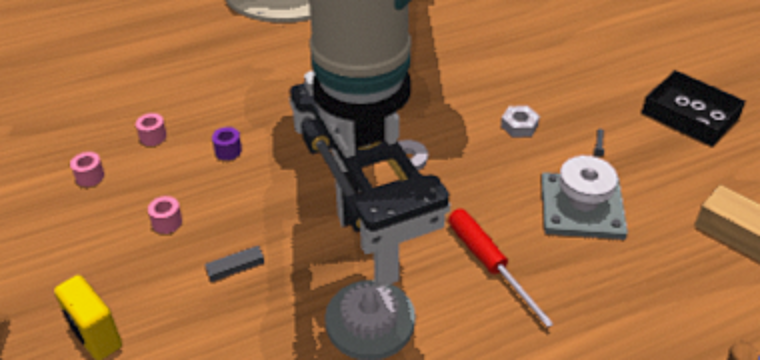

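The pulley is flat on the sleeve (588,180) and the gear is on the short axle (370,310). Collar and nut next.

```bash
python3 - <<'E'
from h import *
a=pick((.4511,-.0029),.050,0); print(a)
if .046<telemetry.current_opening()<.054 and place("short",.028,.046,a,off=(-.0006,0)):
    release(.050)
    a=pick((.4548,.1556),.0485,np.deg2rad(157),cross=np.pi/3); print(a)
    if .038<telemetry.current_opening()<.0445 and place("tall",.054,.062,a): release(.0485)
    elif telemetry.current_opening()>.0445: print("nut corner grip")
r.move_to([.40,.0,.30],down(0)); print(telemetry.current_t())
o=[]
for c in("scene","top"):
    im=vision.snapshot(c)
    for s in STAND.values():
        u,v=np.round(pix(c,[*s,.03])).astype(int); o.append(cv2.resize(im[v-30:v+30,u-30:u+30],(300,300),interpolation=cv2.INTER_CUBIC))
cv2.imwrite("pics/s5.png",np.vstack([np.hstack(o[:2]),np.hstack(o[2:])])[:,:,::-1])
E
```

```text
widths 0.0501 0.048 t 56.675
0
in False z err 0.0035 dF [1.  0.8 0.5]
land True z err 0.0003 dF [0.1 0.5 4.1] w 0.0481 0.0479
t 60.875
widths 0.0415 0.0416 t 67.2083
-0.4014257279586957
in False z err 0.0035 dF [ 0.   0.2 -0. ]
land True z err 0.0005 dF [-0.2  0.1  5.9] w 0.0417 0.0418
t 70.9333
72.075
```

View pics/s5.png

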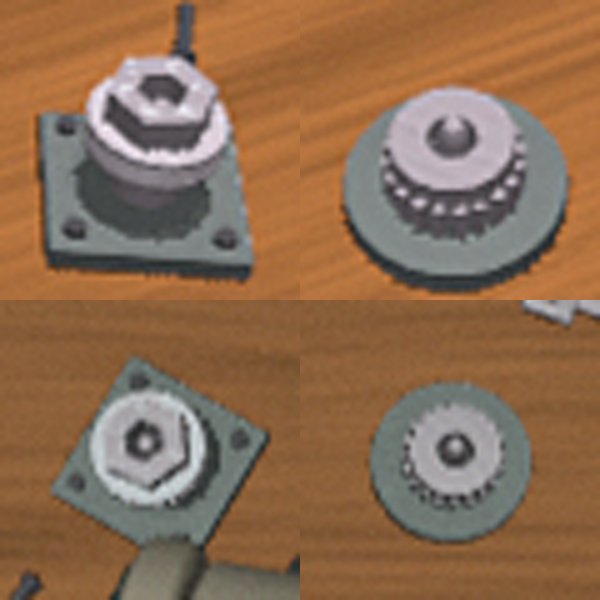

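Both stacks are flat and upright with the axle tips showing in the bores, and nothing is touching them. I'm handing in.

```bash
python3 -c "
from plant import r
r.hold(.3); r.sign_off()"
```

```text
the job is handed in; nothing more can be done
```

The job is handed in at about 72 s, with all five parts on. The tall axle carries the sleeve, then the pulley, then the nut; the short axle carries the gear with the collar on top.

- **Landing checks:** every part was lowered under force guard. Each landed within 0.3–0.6 mm of its nominal height, and side forces stayed at or below about 2 N on the way down.
- **Final pictures:** both views show the two stacks level and centred, with the gripper clear of them.
- **Sleeve identity:** I took the grey steel sleeve and left the pink and purple look-alikes where they were.
- **Fingertip position:** the first grasp closed on air, without moving anything. The task text and `r.nose_length` put the fingertips 25 mm ahead of the TCP, but a touch on the bench showed they are at the TCP. I corrected the grasp height for that.
- **Short stand position:** the two cameras disagreed by about 2 mm on it. I used the average, and it caused no trouble.

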